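# Free a carving blank from its toe clamp and lay it on its side on the sanding bed

### The job

Release the tall wooden blank from the clamp by swinging the pawl's lever right back and sliding the clamp bar most of the way back, well clear of it, leaving both open. Then push the blank over the edge of the raised bed so that it lies on its side on the bed with its grooved face up, and slide it along until its top end sits squarely against the stop. Leave the things lying around where they are.

Things in the scene. Friction and masses are not known exactly. Their poses are not given: they have to be found in the camera images.
- jig: Fixed plywood base board 610 (x) x 160 (y) x 18 thick, from x = -290 to +320. Origin at table level where the blank's centre stands (to 10 mm along y). x runs along the jig from clamp to bed, to the robot's left within 18 degrees; z up. Two pairs of bar guides at x = -200 and -70 (30 long, |y| 17 to 30) rise 63 above the table.
- bed_edge (a point): Middle of the upper edge of the raised bed, which the blank's foot butts against: 43 mm from the jig's origin along the jig's x, 30 above the table. The bed is a fixed wooden plate, 12 thick and 150 wide, on the base board from jig x = 43 to 318, its top 30 above the table.
- blank: Loose squared pine block, 84 thick (x) x 96 wide (y) x 165 tall (z), 0.6 kg to 30 percent; origin at the centre of its underside. Stands upright on the base board, underside 18 above the table, x along the jig's x, front (+x) face at the bed's edge. Pushed high on its back to jig +x it rolls over that edge and falls by itself past about 0.5 rad; its foot then lies near the bed's edge.
- blank_groove (a point): Middle of the mouth of the groove across the whole back (-x) face of the blank: 16 deep, 20 high (22 to 42 above the underside). The bar's toe sits in it, so the blank cannot be tipped before the bar is back.
- blank_top (a point): Centre of the blank's top end face (165 mm from its origin along its z).
- bar (a joint): Steel clamp bar, 34 wide, 14 thick (43 to 57 above the table), on the jig's middle line. 0: toe in the blank's groove. Grows as it slides back (jig -x), to 0.070 m; about 2.5 N of friction, stays where left. It starts at 0 to 0.002; while the pawl is down its lug meets the pawl's tooth within a few mm and it cannot go back.
- bar_post (a point): Centre of the top of the upright wooden post on the bar, by which the bar is moved: 18 in diameter, from 57 to 145 above the table. At bar = 0 it stands 120 mm behind (jig -x of) the jig's origin, 69 mm of open space between post and blank; it moves with the bar.
- bar_toe (a point): Middle of the bar's toe end (the end face in the groove), 50 above the table; at bar = 0 it lies 28 mm behind (jig -x of) the jig's origin, and moves with the bar.
- pawl (a joint): Ratchet pawl behind the post. 0: tooth down before the bar's lug (starts at 0 to 0.08). Grows as the tooth lifts, to 1.0 rad; the bar is free above about 0.45. Lifted by pushing its thumb lever to the jig's -x; a stiff hinge (0.06 N m, about 1 N at the knob) keeps it where it is left.
- pawl_knob (a point): Centre of the black ball knob, 22 in diameter, on the end of the pawl's thumb lever, 66 mm from the pin. The lever points up: at pawl = 0 it leans 0.25 rad to the jig's +x (knob 153 above the table), at pawl = 1.0 it leans 0.75 rad to the jig's -x (knob 137 above the table).
- pawl_pin (a point): Middle of the pawl's level hinge pin, across the jig, 235 mm behind (jig -x of) the jig's origin, 89 above the table. The steel cheeks beside it (|y| 22 to 30) rise to 100.
- stop: Fixed wooden end stop across the bed, 26 thick (x) x 140 wide (y) x 40 high, axes as the jig's. Origin at the middle of the foot of its working (-x) face, on the bed's top, 255 to 295 mm from the jig's origin along the jig's x. The fallen blank must be slid some 50 to 100 mm to it.
- offcut: Bystander: small offcut 50 x 26 x 20 on the base board beside the bar (jig +y side), origin under its centre.
- pencil: Bystander: flat carpenter's pencil 165 x 14 x 8 on the base board, on the jig's -y side, origin under its middle.
- sander: Bystander: wooden sanding stick 240 x 46 x 26 on the table, on the jig's +y side, origin under its centre.
- tape: Bystander: tape measure 66 x 40 x 50 on the table, on the jig's +y side, origin under its centre.
- slice: Bystander: round slice of a branch, 123 in diameter, 14 thick, on the table on the jig's -y side, origin under its centre.
- mallet: Bystander: wooden mallet lying on the table on the jig's -y side, 250 long, head 70 x 120 x 60, origin 50 mm from its head end.
- gluejar: Bystander: jar 72 in diameter, 90 tall, on the table past the jig's bed end, origin under its centre.
There are look-alikes about, which are no part of the job. What is shaped like the blank but green or orange is not meant.

How it is judged:
By the outcome, as a careful person would: the job done as asked, in the order asked, and still so for the second after the job is handed in, with the robot touching nothing.
It also fails if it takes over 58 s, if anything falls off the work surface, if the arm or the gripper's body presses on something with over 40 N, if the wrist force passes 120 N, or if a joint passes its speed limit or range.

### The arm

A 6-joint arm with a two-finger parallel gripper is mounted at the origin on the work surface. World frame = base frame: x ahead of the robot, y to its left, z up, the work surface at z = 0. Lengths are in m, angles in rad, forces in N, time in s.
With the tool pointing down it reaches from about 0.375 to 0.9 m from the base axis. Payload 3.1 kg.
Tool frame: the origin (TCP) lies at the very end of the fingers, on their centre line; the grasp point (between the pads) lies 19 mm behind it; z points along the fingers, y is the line along which they close (so a half turn about z gives the same grasp; the last joint's range is limited). The gripper opens to 87 mm and grips with 3 to 60 N. Pads are 19 mm wide; open, the fingers measure 117 mm over their backs; the gripper's body (75 mm by 190 mm) begins 51 mm behind the grasp point.
Start: joints at [-1.377, 0.527, 1.433, -0, 1.181, -0.178], TCP at [0.227, -0.582, 0.223] pointing down, gripper open.
Joint ranges: [-3.08, 3.08], [-0.75, 2.2], [0.22, 2.44], [-1.43, 4.57], [0, 2.65], [-2.85, 2.85]. Speed limits (rad/s): [2.79, 2.79, 3.14, 3.14, 3.14, 3.14].

### API

Orientations are given as a unit quaternion [x, y, z, w].
In Python, from rig import robot gives the robot as it stands. The module is installed in compiled form; this text tells all that it offers.
- The arm moves only by the tool servo_tool, never from a script. Its argument "rows" is one flat list of numbers, 5 for each row, row after row: the closure, from -1 (fully open) to 1 (shut), so that 0 is half open, then the shift along the tool's x, y, z in m, then the turn about the tool's z in degrees. A call has 1 to 5 rows; each row shifts and turns the commanded pose from where the row before left it, along the tool's axes as they then stand; what a row does not reach is not made up. A row lasts 1/12 s, in which the tool goes at most 41.7 mm and 7.16 degrees, less where a joint would pass 70% of its speed; a pose out of reach is approached as far as the arm can. A call with a gripper value outside its range is refused whole. The fingers move at their own pace and stop on an object; "newtons" is the grip in N (left out, the last holds). Time passes only in rows, so rows that do not move let the fingers close. It gives the time, the measured TCP pose, the force, the opening and the grip force at its end, in the units of the state.
- robot.get_obs(): the state, without advancing time (a new reading comes with each control period).
- robot.camera(name): name is "side" or "top" or "wrist"; returns a dict with "pixels" (420x560x3 uint8, red, green, blue), "intrinsics" (3x3 intrinsics, pixels), "rvec" (rotation vector, rad) and "tvec" (3), from world to camera coordinates, as OpenCV has them; the wrist camera has in their place "mount" (4x4, takes a point from camera to tool coordinates, whose origin is the TCP and whose axes are the flange's). Camera axes: x right, y down, z forward; pixel columns grow to the right and rows downward; lengths in m; the calibration is good to about 2 mm. A picture is of the moment at which its call begins: read the wrist's pose just before it. There is no depth.
- robot.hand_in(): hands the job in; it is judged then, once.
Trained networks look in a picture, given as the dict that the camera call returned (one of the last four; its "shot" number tells which), for a name from the list of things; names that differ only in an ending like _2 or _b are one class to them, and where a whole thing is asked for, a point or a joint stands for the part that bears it (a point fixed in the world has none). Each returns a list of dicts, best first, with "score" (0 to 1); they miss things now and then, are a little off and sometimes report something else, mostly with a low value. They report only what shows in the picture. A call takes as long as a camera call. They do not tell look-alikes from the thing itself.
- robot.spot_in(picture, query): "at" ([x, y, z] in m, in world coordinates, good to about 4 mm: the middle of the surface that is visible of it).
- robot.outline_of(picture, query): "region" (420x560 bool, what is visible of it).
- robot.place_of(picture, query): "at" ([x, y, z] in m, in world coordinates, good to about 4 mm: a listed point, or the origin of a listed thing).
The state is a dict: "time": time; "q": joint angles; "joint_velocities": joint speeds; "joint_torque": joint torques, N m; "position": TCP position; "tool_rot": TCP orientation; "ft_force": force on the tool from outside, world axes, zero at the start; "moment": the same for the moment, N m; "grip_width": finger opening in m; "grip_force": force on a finger pad.
Only numpy, scipy, OpenCV 4.12 (cv2) and the standard library are available. Lean on these libraries where they do the work, as an engineer would, in place of code of your own. Each camera call takes 0.05 s, during which the arm holds its last target. There are 200 camera calls.

## Working session

There is one attempt and no reset: what is moved stays moved. The work goes in short steps, Python scripts to look and compute and a tool call to move; the robot and the scene stay as the last step left them, time stands still between calls to the robot, and variables do not carry over. Pictures are saved under pics/ and viewed, at most 10 in all, crops included, and the job is handed in when it is done.

Besides the shell and the picture viewer there is one more tool, called after "Request:" as name(argument=value, ...) on one line, values as JSON. servo_tool: Moves the arm, as the interface text tells. Its arguments: {"type":"object","properties":{"rows":{"type":"array","items":{"type":"number"}},"newtons":{"type":"number"}},"required":["rows"]}

```bash
mkdir -p pics
cat > h.py <<'E'
import numpy as np, cv2
from rig import robot
np.set_printoptions(precision=4,suppress=True)
def save(p,n): cv2.imwrite(f'pics/{n}.png',cv2.cvtColor(p['pixels'],cv2.COLOR_RGB2BGR))
def places(p,names,k=2):
    for n in names:
        for d in robot.place_of(p,n)[:k]: print(n,round(d['score'],2),np.round(d['at'],4))
E
python3 - <<'E'
from h import *
a=robot.camera('side');b=robot.camera('top');save(a,'side0');save(b,'top0')
N=['jig','bed_edge','blank','blank_top','bar_post','pawl_knob','pawl_pin','stop','offcut','pencil','sander','tape','slice','mallet','gluejar']
print('TOP');places(b,N);print('SIDE');places(a,N)
print(robot.get_obs())
cv2.imwrite('pics/both.png',cv2.cvtColor(np.vstack([cv2.resize(x['pixels'],(400,300)) for x in (a,b)]),cv2.COLOR_RGB2BGR))
E
```

```text
TOP
bed_edge 0.73 [0.5457 0.0469 0.0287]
bed_edge 0.69 [0.5605 0.0047 0.1826]
blank 0.91 [0.5595 0.0076 0.017 ]
blank 0.89 [ 0.2699  0.2985 -0.0021]
blank_top 0.66 [ 0.3974 -0.2887  0.1638]
blank_top 0.65 [0.5611 0.004  0.1834]
bar_post 0.91 [ 0.5759 -0.1141  0.1448]
pawl_knob 0.65 [0.508  0.278  0.0296]
pawl_knob 0.64 [ 0.5907 -0.2129  0.1566]
pawl_pin 0.71 [ 0.5883 -0.2276  0.0866]
stop 0.48 [ 0.4553 -0.1487  0.0025]
offcut 0.59 [ 0.5172 -0.1225  0.016 ]
pencil 0.82 [ 0.6407 -0.1165  0.0171]
sander 0.87 [ 0.4069  0.0971 -0.0008]
tape 0.74 [ 0.4545 -0.1508 -0.    ]
slice 0.71 [ 0.679   0.2208 -0.0001]
mallet 0.61 [ 0.7214 -0.0908 -0.0029]
mallet 0.23 [0.4106 0.0993 0.0011]
gluejar 0.84 [0.5153 0.4045 0.002 ]
SIDE
jig 0.74 [0.5555 0.0042 0.0007]
bed_edge 0.61 [0.547  0.0505 0.0322]
bed_edge 0.27 [ 0.7273 -0.0943 -0.0002]
blank 0.82 [ 0.394  -0.2881  0.0068]
blank 0.72 [0.556  0.0062 0.0231]
blank_top 0.87 [0.2787 0.2958 0.1657]
blank_top 0.65 [0.5585 0.0069 0.1845]
bar_post 0.69 [ 0.574  -0.1116  0.1493]
pawl_knob 0.54 [ 0.5817 -0.2141  0.152 ]
pawl_pin 0.72 [ 0.5894 -0.2307  0.0931]
stop 0.61 [0.511  0.281  0.0345]
offcut 0.48 [ 0.5121 -0.1188  0.0176]
sander 0.85 [0.4075 0.099  0.0038]
tape 0.74 [ 0.4497 -0.1523 -0.0029]
slice 0.8 [0.6768 0.2229 0.0019]
mallet 0.7 [ 0.7285 -0.0949 -0.0015]
gluejar 0.69 [ 0.5126  0.4012 -0.0039]
gluejar 0.15 [ 0.5542  0.0031 -0.    ]
{'time': 1.6, 'q': array([-1.3775,  0.5275,  1.4327,  0.    ,  1.1814, -0.1785]), 'joint_velocities': array([ 0.0004,  0.0014,  0.0008, -0.0003,  0.0012, -0.0016]), 'joint_torque': array([  0.0014, -43.9996, -17.698 ,   0.0634,   0.0507,  -0.    ]), 'position': array([ 0.2271, -0.5823,  0.2225]), 'tool_rot': array([0.9828, 0.1848, 0.    , 0.    ]), 'ft_force': array([-0.238 ,  0.0131,  0.7633]), 'moment': array([ 0.0286, -0.0043,  0.0133]), 'grip_force': 0.0, 'grip_width': 0.08697477038858456}
```

View pics/top0.png

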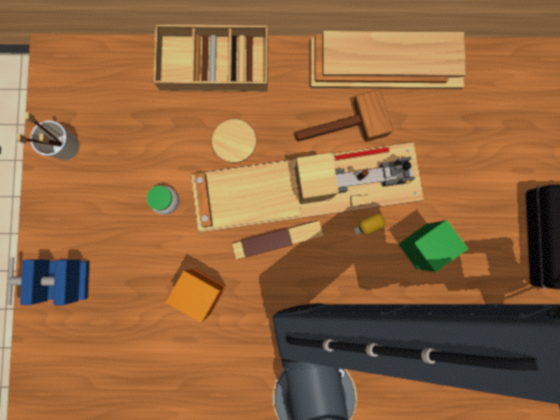

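View pics/side0.png

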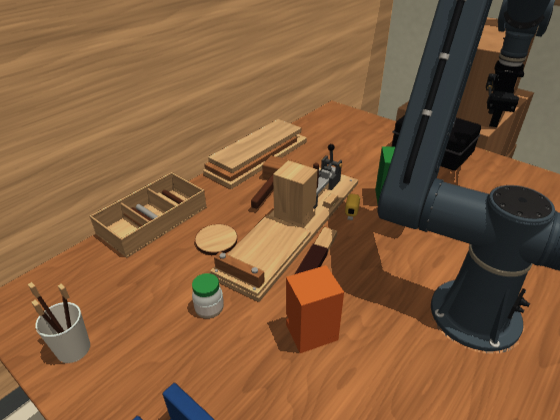

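The top view shows the jig running right to left: knob near (405,165), post (362,175), blank (318,175), stop (203,200). The side view agrees. The jig's yaw is about 98.6° and its origin about (0.555, 0.005). The green block at (440,245) and the orange one at (195,295) are look-alikes. I'll rise, turn and close first.

Request:
servo_tool(rows=[1,0,0,-0.02,-7,1,0,0,-0.02,-7,1,0,0,-0.02,-7,1,0,0,-0.02,-7,1,0,0,0,-7], newtons=20)

```text
time: 2.02
position: [0.2277, -0.5847, 0.3075]
tool_rot: [0.88, 0.475, -0.001, 0.004]
ft_force: [-0.4, -0.5, 0.5]
grip_width: 0.0616
grip_force: 0.0
```

Request:
servo_tool(rows=[1,0,0,0,-7,1,0,0,0,-7,1,0,0,0,-7,1,0,0,0,-7,1,0,0,0,-7])

```text
time: 2.43
position: [0.2271, -0.5822, 0.3025]
tool_rot: [0.697, 0.717, 0.0, -0.0]
ft_force: [-0.2, -0.8, -0.6]
grip_width: 0.0283
grip_force: 0.0
```

Request:
servo_tool(rows=[1,0,0,0,-7,1,0.024,0.0275,0,0,1,0.024,0.0275,0,0,1,0.024,0.0275,0,0,1,0.024,0.0275,0,0])

```text
time: 2.85
position: [0.3226, -0.4702, 0.3025]
tool_rot: [0.654, 0.756, 0.0, 0.0]
ft_force: [1.1, -0.1, -0.2]
grip_width: 0.0018
grip_force: 0.0
```

Request:
servo_tool(rows=[1,0.024,0.0275,0,0,1,0.024,0.0275,0,0,1,0.024,0.0275,0,0,1,0.024,0.0275,0,0,1,0.024,0.0275,0,0])

```text
time: 3.27
position: [0.4417, -0.3313, 0.3027]
tool_rot: [0.654, 0.756, -0.0, 0.0]
ft_force: [0.6, -1.1, 0.3]
grip_width: 0.0009
grip_force: 0.0
```

Request:
servo_tool(rows=[1,0.024,0.0275,0,0,1,0.024,0.0275,0,0,1,0.024,0.0275,0,0,1,0.024,0.0275,0,0,1,0.024,0.0275,0,0])

```text
time: 3.68
position: [0.5605, -0.1926, 0.3027]
tool_rot: [0.654, 0.756, 0.0, 0.0]
ft_force: [-0.1, -0.3, 0.2]
grip_width: 0.0003
grip_force: 0.0
```

Request:
servo_tool(rows=[1,0,0,0,0,1,0,0,0,0])

```text
time: 3.85
position: [0.5604, -0.1924, 0.3024]
tool_rot: [0.653, 0.758, -0.0, -0.0]
ft_force: [-1.1, -0.1, -0.2]
grip_width: 0.0005
grip_force: 0.0
```

```bash
cat >> h.py <<'E'
O0=np.array([.5547,.0048]);A0=np.radians(98.6)
def jig(p,O=O0,A=A0):
    X=np.array([np.cos(A),np.sin(A)]);d=np.array(p[:2])-O
    return np.array([d@X,d@[-X[1],X[0]],p[2]])
def jp(p,names,k=2):
    for n in names:
        for d in robot.place_of(p,n)[:k]: print(n,round(d['score'],2),np.round(d['at'],4),jig(d['at']))
E
python3 - <<'E'
from h import *
o=robot.get_obs();print(jig(o['position']))
w=robot.camera('wrist');s=robot.camera('side')
N=['bed_edge','blank','blank_top','bar_post','pawl_knob','pawl_pin','stop','offcut','pencil']
print('W');jp(w,N);print('S');jp(s,N)
cv2.imwrite('pics/ws.png',cv2.cvtColor(np.hstack([cv2.resize(x['pixels'],(400,300)) for x in (w,s)]),cv2.COLOR_RGB2BGR))
E
```

```text
[-0.1959  0.0239  0.3024]
W
blank 0.25 [ 0.644  -0.1115  0.0217] [-0.1283 -0.0709  0.0217]
blank_top 0.85 [ 0.3959 -0.2874  0.1617] [-0.2652  0.2007  0.1617]
bar_post 0.62 [ 0.5727 -0.1138  0.1437] [-0.12   -0.0001  0.1437]
pawl_knob 0.76 [ 0.5882 -0.2136  0.1543] [-0.221  -0.0005  0.1543]
pawl_pin 0.74 [ 0.5925 -0.2284  0.086 ] [-0.2362 -0.0025  0.086 ]
pawl_pin 0.59 [ 0.4495 -0.1494  0.001 ] [-0.1367  0.1271  0.001 ]
stop 0.49 [ 0.5913 -0.2267  0.09  ] [-0.2344 -0.0016  0.09  ]
offcut 0.61 [ 0.5154 -0.1238  0.0156] [-0.1213  0.0581  0.0156]
pencil 0.85 [ 0.6449 -0.1118  0.0161] [-0.1288 -0.0718  0.0161]
S
bed_edge 0.8 [0.5514 0.0508 0.0327] [ 0.046  -0.0036  0.0327]
blank 0.8 [0.2751 0.2998 0.0001] [0.3335 0.2323 0.0001]
blank 0.61 [0.5528 0.009  0.0178] [0.0044 0.0013 0.0178]
blank_top 0.94 [0.5571 0.0061 0.185 ] [ 0.0009 -0.0026  0.185 ]
blank_top 0.93 [0.2761 0.2929 0.1632] [0.3265 0.2324 0.1632]
bar_post 0.75 [ 0.573  -0.1149  0.1449] [-0.1211 -0.0002  0.1449]
bar_post 0.36 [0.558  0.0063 0.0208] [ 0.001  -0.0035  0.0208]
pawl_knob 0.53 [ 0.5852 -0.2157  0.1544] [-0.2226  0.0028  0.1544]
pawl_pin 0.6 [0.5584 0.0057 0.019 ] [ 0.0003 -0.0038  0.019 ]
pawl_pin 0.58 [ 0.5874 -0.2272  0.0918] [-0.2343  0.0024  0.0918]
stop 0.94 [0.5136 0.2799 0.0326] [ 0.2782 -0.0005  0.0326]
offcut 0.51 [ 0.5127 -0.1221  0.0167] [-0.1192  0.0605  0.0167]
```

View pics/ws.png

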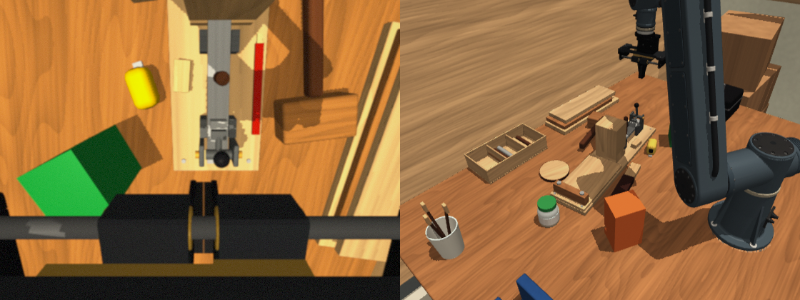

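The wrist view shows the bar on the jig's middle line. The post is at about (222,78), the knob at about (222,158), and the jig frame fits to about 2 mm. I'll go down between the post and the knob.

Request:
servo_tool(rows=[1,0.022,0.024,0,0,1,0,0,0,0,1,0,0,0.04,0,1,0,0,0.04,0,1,0,0,0.03,0])

```text
time: 5.27
position: [0.5794, -0.1683, 0.1906]
tool_rot: [0.654, 0.757, -0.0, -0.001]
ft_force: [-0.1, 0.6, -0.4]
grip_width: 0.0004
grip_force: 0.0
```

Request:
servo_tool(rows=[1,0,0,0.03,0,1,0,0,0.03,0,1,0,0,0,0,1,-0.01,0,0,0,1,-0.01,0,0,0])

```text
time: 5.68
position: [0.5842, -0.1897, 0.1341]
tool_rot: [0.654, 0.757, 0.0, 0.001]
ft_force: [0.9, 0.6, -0.1]
grip_width: 0.0007
grip_force: 0.0
```

Request:
servo_tool(rows=[1,-0.01,0,0,0,1,-0.01,0,0,0,1,-0.01,0,0,0,1,-0.01,0,0,0,1,-0.01,0,0,0])

```text
time: 6.1
position: [0.5904, -0.2393, 0.1331]
tool_rot: [0.654, 0.756, 0.0, 0.0]
ft_force: [-0.6, 2.2, 0.2]
grip_width: 0.0004
grip_force: 0.7
```

Request:
servo_tool(rows=[1,-0.007,0,0,0,1,-0.005,0,0,0,1,-0.003,0,0,0,1,0,0,0,0])

```text
time: 6.43
position: [0.592, -0.2513, 0.1323]
tool_rot: [0.654, 0.756, 0.001, -0.002]
ft_force: [-0.3, 5.3, 1.5]
grip_width: 0.0006
grip_force: 2.7
```

Request:
servo_tool(rows=[1,-0.003,0,0,0,1,-0.002,0,0,0,1,0,0,0,0])

```text
time: 6.68
position: [0.592, -0.2519, 0.1322]
tool_rot: [0.654, 0.756, 0.003, -0.005]
ft_force: [0.8, 12.9, 4.1]
grip_width: 0.0005
grip_force: 6.7
```

Run:
```python
from h import *
o=robot.get_obs();print(jig(o['position']),o['ft_force'])
for c in('side','top'):
  p=robot.camera(c);jp(p,['pawl_knob','bar_post','pawl_pin'])
```

```text
[-0.2593  0.0015  0.1322] [ 0.7616 12.926   4.117 ]
pawl_knob 0.61 [ 0.5937 -0.273   0.1365] [-0.2805  0.003   0.1365]
pawl_knob 0.15 [ 0.5659 -0.0307  0.0535] [-0.0368 -0.0058  0.0535]
bar_post 0.68 [ 0.5109  0.4019 -0.0024] [ 0.3992 -0.0161 -0.0024]
bar_post 0.61 [ 0.574  -0.1094  0.1465] [-0.1158 -0.002   0.1465]
pawl_pin 0.49 [0.6799 0.2195 0.0023] [ 0.1936 -0.1559  0.0023]
pawl_pin 0.44 [ 0.5899 -0.2288  0.0906] [-0.2362  0.0001  0.0906]
pawl_knob 0.44 [0.5451 0.0475 0.0292] [0.0437 0.0031 0.0292]
pawl_pin 0.54 [ 0.5876 -0.2284  0.0881] [-0.2355  0.0023  0.0881]
```

Knob at jig (-0.280, z 0.137), so the pawl is fully back. Next I'll go over the post and push the bar.

Request:
servo_tool(rows=[1,0.012,0,0,0,1,0,0,-0.03,0,1,0,0,-0.03,0,1,0.03,0,0,0,1,0.03,0,0,0])

```text
time: 7.5
position: [0.5848, -0.1891, 0.1952]
tool_rot: [0.655, 0.756, 0.0, 0.004]
ft_force: [0.4, 1.4, -0.1]
grip_width: 0.0006
grip_force: 0.0
```

Request:
servo_tool(rows=[1,0.03,0,0,0,1,0.03,0,0,0,1,0.03,0,0,0,1,0.01,0.001,0,0,1,0,0,0,0])

```text
time: 7.92
position: [0.5689, -0.0855, 0.1927]
tool_rot: [0.653, 0.758, -0.0, 0.0]
ft_force: [-0.1, -0.5, -0.6]
grip_width: 0.0003
grip_force: 0.0
```

Request:
servo_tool(rows=[1,0,0,0.03,0,1,0,0,0.03,0,1,0,0,0.015,0,1,0,0,0,0])

```text
time: 8.25
position: [0.5675, -0.0889, 0.1141]
tool_rot: [0.654, 0.756, -0.002, -0.002]
ft_force: [-1.0, 0.6, -0.5]
grip_width: 0.0006
grip_force: 0.0
```

Request:
servo_tool(rows=[1,-0.008,0,0,0,1,-0.008,0,0,0,1,-0.008,0,0,0,1,-0.008,0,0,0,1,-0.008,0,0,0])

```text
time: 8.67
position: [0.575, -0.1283, 0.1182]
tool_rot: [0.654, 0.756, 0.0, 0.0]
ft_force: [-2.3, 2.4, -1.5]
grip_width: 0.0002
grip_force: 1.6
```

Request:
servo_tool(rows=[1,-0.008,0,0,0,1,-0.008,0,0,0,1,-0.008,0,0,0,1,-0.008,0,0,0,1,0,0,0,0])

```text
time: 9.08
position: [0.5806, -0.1615, 0.118]
tool_rot: [0.654, 0.756, -0.0, 0.002]
ft_force: [0.6, 0.2, 0.3]
grip_width: 0.0008
grip_force: 0.1
```

Run:
```python
from h import *
o=robot.get_obs();print(jig(o['position']),o['ft_force'])
for c in('side','top'):
  p=robot.camera(c);jp(p,['pawl_knob','bar_post','bar_toe','blank','blank_top'])
```

```text
[-0.1683 -0.0007  0.118 ] [0.6204 0.1658 0.3357]
pawl_knob 0.62 [ 0.5952 -0.2731  0.1365] [-0.2808  0.0015  0.1365]
bar_post 0.82 [ 0.5819 -0.1794  0.1494] [-0.1862  0.0007  0.1494]
bar_post 0.7 [ 0.5889 -0.228   0.0906] [-0.2353  0.001   0.0906]
bar_toe 0.83 [ 0.5684 -0.0886  0.0492] [-0.0944  0.0004  0.0492]
blank 0.92 [0.5531 0.0106 0.0174] [0.006  0.0007 0.0174]
blank 0.73 [ 0.2725  0.2974 -0.001 ] [ 0.3315  0.2353 -0.001 ]
blank_top 0.95 [0.2794 0.2944 0.163 ] [0.3275 0.2289 0.163 ]
bar_toe 0.65 [ 0.568  -0.0859  0.0482] [-0.0917  0.0004  0.0482]
blank 0.85 [0.2711 0.3001 0.0002] [0.3344 0.2363 0.0002]
blank 0.82 [0.5571 0.0075 0.0207] [ 0.0023 -0.0028  0.0207]
blank_top 0.86 [ 0.3934 -0.2852  0.1657] [-0.2626  0.2029  0.1657]
blank_top 0.59 [0.5582 0.0004 0.1823] [-0.0049 -0.0028  0.1823]
```

The bar is back about 66 mm. Now I'll open the fingers halfway and tip the blank with a high push.

Request:
servo_tool(rows=[0,0.01,0,0,0,0,0.02,0.001,-0.02,0,0,0.02,0.001,-0.018,0,0,0.02,0,0,0,0,0.02,0,0,0])

```text
time: 10.1
position: [0.5691, -0.0683, 0.1569]
tool_rot: [0.654, 0.756, 0.001, 0.001]
ft_force: [-0.1, 0.1, 0.3]
grip_width: 0.0259
grip_force: 0.0
```

Request:
servo_tool(rows=[0,0.01,0,0,0,0,0.005,0,0,0,0,0.005,0,0,0,0,0.005,0,0,0,0,0.005,0,0,0])

```text
time: 10.52
position: [0.5653, -0.0413, 0.1559]
tool_rot: [0.654, 0.757, -0.0, 0.002]
ft_force: [0.7, -3.5, 2.7]
grip_width: 0.0433
grip_force: 1.7
```

Request:
servo_tool(rows=[0,0.005,0,0,0,0,0.005,0,0,0,0,0.005,0,0,0,0,0.005,0,0,0,0,0.005,0,0,0])

```text
time: 10.93
position: [0.561, -0.0149, 0.1558]
tool_rot: [0.654, 0.756, 0.0, 0.0]
ft_force: [-0.0, -2.4, 3.6]
grip_width: 0.0431
grip_force: 1.7
```

Run:
```python
from h import *
o=robot.get_obs();print(jig(o['position']),o['ft_force'],o['grip_width'])
p=robot.camera('side');save(p,'tip');jp(p,['blank_groove','bar_toe','blank','blank_top'])
```

```text
[-0.0204 -0.0032  0.1558] [-0.0493 -2.4378  3.6129] 0.043143802454152634
blank_groove 0.77 [ 0.5618 -0.0225  0.0752] [-0.0281 -0.0029  0.0752]
bar_toe 0.6 [ 0.5672 -0.0867  0.0475] [-0.0923  0.0013  0.0475]
blank 0.95 [0.5566 0.0103 0.0313] [ 0.0052 -0.0027  0.0313]
blank 0.69 [ 0.2745  0.2979 -0.0025] [ 0.3317  0.2332 -0.0025]
blank_top 0.79 [0.5514 0.0489 0.1907] [ 0.0441 -0.0033  0.1907]
blank_top 0.63 [0.2786 0.2906 0.1609] [0.3239 0.2303 0.1609]
```

View pics/tip.png

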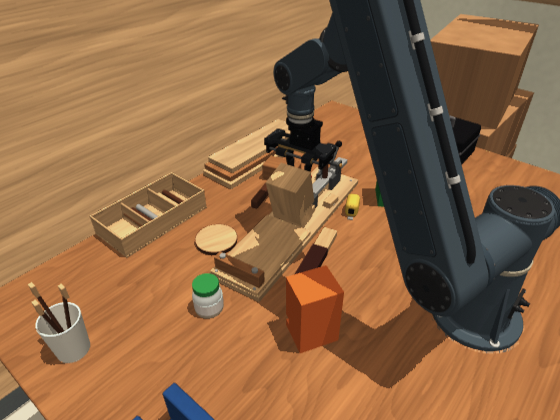

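The blank, at about (290,195), leans over the edge by about 0.25 rad and the gripper is behind it. The tip is going as planned, so I continue.

Request:
servo_tool(rows=[0,0.005,0,0,0,0,0.005,0,0,0,0,0.005,0,0,0,0,0.005,0,0,0,0,0.005,0,0,0])

```text
time: 11.6
position: [0.5565, 0.0106, 0.1553]
tool_rot: [0.654, 0.756, 0.0, -0.001]
ft_force: [-0.3, -0.8, -0.4]
grip_width: 0.0437
grip_force: 0.3
```

Request:
servo_tool(rows=[0,0.005,0,0,0,0,0.005,0,0,0,0,0.003,0,0,0,0,0.002,0,0,0,0,0,0,0,0])

```text
time: 12.02
position: [0.5546, 0.0251, 0.1554]
tool_rot: [0.654, 0.757, -0.0, -0.0]
ft_force: [0.4, -0.5, 0.0]
grip_width: 0.0435
grip_force: 0.0
```

Request:
servo_tool(rows=[0,0,0,0,0,0,0,0,0,0,0,0,0,0,0,0,0,0,0,0])

```text
time: 12.35
position: [0.555, 0.0242, 0.1555]
tool_rot: [0.654, 0.756, 0.0, 0.0]
ft_force: [-0.2, -0.4, -0.8]
grip_width: 0.0438
grip_force: 0.0
```

Run:
```python
from h import *
o=robot.get_obs();print(jig(o['position']),o['ft_force'],o['grip_width'])
p=robot.camera('side');save(p,'tip2');jp(p,['blank_groove','bar_toe','blank','blank_top','stop'])
```

```text
[ 0.0191 -0.0032  0.1555] [-0.1896 -0.3504 -0.8465] 0.04376600602595737
blank_groove 0.74 [0.5144 0.2804 0.0303] [ 0.2785 -0.0014  0.0303]
blank_groove 0.63 [0.5519 0.064  0.1169] [ 0.059  -0.0061  0.1169]
bar_toe 0.59 [ 0.5679 -0.0898  0.0467] [-0.0955  0.0011  0.0467]
blank 0.9 [ 0.2755  0.3006 -0.0023] [ 0.3342  0.2318 -0.0023]
blank 0.74 [ 0.3918 -0.2895  0.0065] [-0.2666  0.2051  0.0065]
blank_top 0.95 [0.2805 0.2918 0.1618] [0.3248 0.2282 0.1618]
blank_top 0.75 [0.5306 0.1901 0.0723] [ 0.1868 -0.0039  0.0723]
```

View pics/tip2.png

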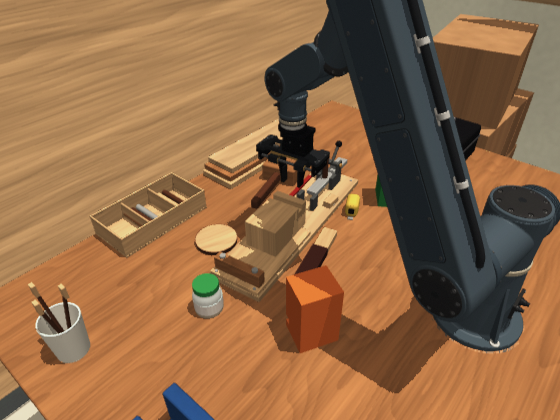

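The blank has fallen with its groove up. It is at about (275,222), its top end at jig x ≈ 0.187 and the stop at (240,268). I'll back off, go down behind its foot with the fingers wider, and push.

Request:
servo_tool(rows=[-0.4,-0.019,0,0,0,-0.4,-0.019,0,0,0,-0.4,0,0,0,0,-0.4,0,0,0.03,0,-0.4,0,0,0.03,0])

```text
time: 13.07
position: [0.5625, -0.0136, 0.0968]
tool_rot: [0.654, 0.756, 0.002, 0.003]
ft_force: [-0.1, 0.3, -0.4]
grip_width: 0.06
grip_force: 0.0
```

Request:
servo_tool(rows=[-0.4,0,0,0.035,0,-0.4,0,0,0,0,-0.4,0.005,0,0,0,-0.4,0.005,0,0,0,-0.4,0.005,0,0,0])

```text
time: 13.48
position: [0.5597, 0.0022, 0.0627]
tool_rot: [0.654, 0.756, 0.001, 0.002]
ft_force: [0.3, 1.0, 0.9]
grip_width: 0.0612
grip_force: 0.0
```

Request:
servo_tool(rows=[-0.4,0.005,0,0,0,-0.4,0.005,0,0,0,-0.4,0.005,0,0,0,-0.4,0.005,0,0,0,-0.4,0.005,0,0,0])

```text
time: 13.9
position: [0.5563, 0.0254, 0.062]
tool_rot: [0.654, 0.757, 0.0, 0.003]
ft_force: [-0.3, -6.9, 3.6]
grip_width: 0.061
grip_force: 3.1
```

Request:
servo_tool(rows=[-0.4,0.005,0,0,0,-0.4,0.005,0,0,0,-0.4,0.005,0,0,0,-0.4,0.005,0,0,0,-0.4,0.005,0,0,0])

```text
time: 14.32
position: [0.553, 0.0499, 0.062]
tool_rot: [0.654, 0.757, 0.001, 0.003]
ft_force: [0.5, -6.3, 4.7]
grip_width: 0.061
grip_force: 3.2
```

Request:
servo_tool(rows=[-0.4,0.005,0,0,0,-0.4,0.005,0,0,0,-0.4,0.005,0,0,0,-0.4,0.005,0,0,0,-0.4,0.005,0,0,0])

```text
time: 14.73
position: [0.5494, 0.0747, 0.062]
tool_rot: [0.654, 0.757, 0.001, 0.003]
ft_force: [-0.2, -7.1, 3.9]
grip_width: 0.0612
grip_force: 3.2
```

Run:
```python
from h import *
o=robot.get_obs();print(jig(o['position']),o['ft_force'],o['grip_width'])
for c in('side','top'):
  p=robot.camera(c);jp(p,['blank_groove','blank','blank_top','stop'])
```

```text
[ 0.07   -0.0052  0.062 ] [-0.2416 -7.1438  3.8666] 0.06119433944589066
blank_groove 0.61 [0.5427 0.1241 0.1171] [ 0.1198 -0.006   0.1171]
blank 0.87 [0.5449 0.0875 0.0752] [ 0.0832 -0.0027  0.0752]
blank 0.67 [ 0.2714  0.3012 -0.0013] [ 0.3354  0.2358 -0.0013]
blank_top 0.9 [0.2791 0.2958 0.1603] [0.3289 0.229  0.1603]
blank_top 0.72 [0.5229 0.2506 0.0728] [ 0.2478 -0.0053  0.0728]
stop 0.88 [0.5125 0.2799 0.0297] [0.2783 0.0006 0.0297]
stop 0.74 [ 0.5155 -0.1224  0.0182] [-0.1199  0.0578  0.0182]
blank_groove 0.69 [ 0.3657 -0.3122  0.0289] [-0.2852  0.2343  0.0289]
blank_groove 0.62 [0.5432 0.1201 0.1099] [ 0.1157 -0.0059  0.1099]
blank 0.76 [ 0.3938 -0.2869 -0.0006] [-0.2644  0.2027 -0.0006]
blank 0.33 [0.511  0.2808 0.0302] [0.2794 0.0019 0.0302]
blank_top 0.72 [ 0.3923 -0.2864  0.1667] [-0.2636  0.2041  0.1667]
stop 0.61 [0.511  0.2791 0.0316] [0.2778 0.0022 0.0316]
```

Request:
servo_tool(rows=[-0.4,0.005,0,0,0,-0.4,0.005,0,0,0,-0.4,0.005,0,0,0,-0.4,0.005,0,0,0,-0.4,0.003,0,0,0])

```text
time: 15.65
position: [0.5437, 0.0984, 0.0605]
tool_rot: [0.654, 0.756, -0.0, -0.0]
ft_force: [0.2, -5.7, 2.6]
grip_width: 0.0609
grip_force: 2.7
```

Request:
servo_tool(rows=[-0.4,0.002,0,0,0,-0.4,0.002,0,0,0,-0.4,0.002,0,0,0,-0.4,0.001,0,0,0,-0.4,0,0,0,0])

```text
time: 16.07
position: [0.5427, 0.1054, 0.0605]
tool_rot: [0.654, 0.756, -0.0, -0.0]
ft_force: [0.9, -3.9, 2.5]
grip_width: 0.0611
grip_force: 2.2
```

Request:
servo_tool(rows=[-0.4,0.002,0,0,0,-0.4,0.001,0,0,0,-0.4,0.001,0,0,0,-0.4,0,0,0,0])

```text
time: 16.4
position: [0.5435, 0.1063, 0.0607]
tool_rot: [0.653, 0.758, -0.002, 0.002]
ft_force: [2.9, -16.1, 3.3]
grip_width: 0.0609
grip_force: 7.7
```

Request:
servo_tool(rows=[-0.4,0.001,0,0,0,-0.4,0.001,0,0,0,-0.4,0,0,0,0])

```text
time: 16.65
position: [0.5435, 0.1063, 0.0608]
tool_rot: [0.652, 0.758, -0.003, 0.003]
ft_force: [2.0, -22.9, 3.2]
grip_width: 0.061
grip_force: 11.3
```

Run:
```python
from h import *
o=robot.get_obs();print(jig(o['position']),o['ft_force'],o['moment'])
for c in('side','top'):
  p=robot.camera(c);jp(p,['blank_groove','blank_top','stop'])
```

```text
[ 0.1021 -0.0041  0.0608] [  2.0462 -22.9316   3.2261] [-2.9811 -0.3505  0.2916]
blank_groove 0.84 [0.5403 0.1545 0.1171] [ 0.1502 -0.0081  0.1171]
blank_groove 0.68 [ 0.5941 -0.2726  0.1385] [-0.2802  0.0025  0.1385]
blank_top 0.83 [0.2769 0.296  0.1642] [0.3295 0.2311 0.1642]
blank_top 0.72 [0.5177 0.2794 0.0755] [ 0.277  -0.0045  0.0755]
stop 0.73 [0.5132 0.2813 0.0324] [ 0.2796 -0.0003  0.0324]
stop 0.39 [ 0.5873 -0.1783  0.1473] [-0.1859 -0.0049  0.1473]
blank_groove 0.82 [ 0.3623 -0.3117  0.0304] [-0.2842  0.2376  0.0304]
blank_groove 0.59 [0.5112 0.2803 0.0308] [0.2789 0.0018 0.0308]
blank_top 0.75 [ 0.3948 -0.2886  0.1661] [-0.2662  0.202   0.1661]
stop 0.86 [0.511  0.2795 0.0271] [0.2781 0.0021 0.0271]
```

The blank is stopped against the stop (23 N, no further motion). I'll back off gently, rise clear and check.

Request:
servo_tool(rows=[-0.4,-0.002,0,0,0,-0.4,-0.003,0,0,0,-0.4,-0.005,0,0,0,-0.4,-0.02,0,0,0,-0.4,-0.02,0,0,0])

```text
time: 17.47
position: [0.5479, 0.0631, 0.06]
tool_rot: [0.653, 0.757, -0.0, -0.002]
ft_force: [0.3, -0.6, 0.6]
grip_width: 0.061
grip_force: 0.0
```

Request:
servo_tool(rows=[-0.4,0,0,-0.03,0,-0.4,0,0,-0.04,0,-0.4,0,0,-0.04,0,-0.4,0,0,-0.04,0,-0.4,0,0,-0.04,0])

```text
time: 17.88
position: [0.5478, 0.0631, 0.2516]
tool_rot: [0.654, 0.757, -0.0, -0.002]
ft_force: [0.6, -0.0, -0.0]
grip_width: 0.0608
grip_force: 0.0
```

Request:
servo_tool(rows=[-0.4,-0.03,0,-0.03,0,-0.4,-0.04,0,0,0,-0.4,-0.04,0,0,0,-0.4,-0.04,0,0,0,-0.4,0,0,0,0])

```text
time: 18.3
position: [0.572, -0.0918, 0.2797]
tool_rot: [0.656, 0.755, -0.001, 0.001]
ft_force: [-0.1, 0.1, -0.2]
grip_width: 0.0608
grip_force: 0.0
```

Run:
```python
from h import *
for c in('side','top','wrist'):
  p=robot.camera(c);save(p,c+'F');print(c);jp(p,['blank_groove','blank_top','stop','bar_post','pawl_knob','offcut','pencil','tape','slice'],1)
a,b=[cv2.imread(f'pics/{n}.png') for n in('sideF','wristF')]
big=cv2.resize(a[150:300,190:390],(533,400),interpolation=cv2.INTER_CUBIC)
cv2.imwrite('pics/F.png',np.hstack([big,cv2.resize(b,(267,200)).repeat(2,0)]))
```

```text
side
blank_groove 0.58 [0.5177 0.2835 0.0736] [ 0.2811 -0.0051  0.0736]
blank_top 0.88 [0.278  0.2944 0.1657] [0.3277 0.2303 0.1657]
stop 0.6 [0.515  0.2811 0.0337] [ 0.2791 -0.0021  0.0337]
bar_post 0.62 [ 0.5858 -0.1786  0.1447] [-0.186  -0.0033  0.1447]
pawl_knob 0.42 [ 0.595  -0.2745  0.1401] [-0.2822  0.0019  0.1401]
offcut 0.51 [ 0.5125 -0.1222  0.019 ] [-0.1193  0.0607  0.019 ]
pencil 0.65 [ 0.639  -0.1184  0.0194] [-0.1344 -0.0649  0.0194]
tape 0.87 [ 0.4523 -0.1513 -0.0029] [-0.139   0.1246 -0.0029]
slice 0.96 [0.6824 0.221  0.0031] [ 0.1947 -0.1586  0.0031]
top
blank_groove 0.94 [0.5371 0.1467 0.1108] [ 0.1429 -0.0038  0.1108]
blank_top 0.66 [ 0.3941 -0.2858  0.1653] [-0.2633  0.2022  0.1653]
stop 0.66 [0.5106 0.2835 0.0263] [0.2822 0.0019 0.0263]
bar_post 0.68 [0.5101 0.2835 0.0293] [0.2822 0.0024 0.0293]
pawl_knob 0.21 [ 0.5804 -0.178   0.1423] [-0.1846  0.0019  0.1423]
pencil 0.57 [ 0.6435 -0.1196  0.0121] [-0.1363 -0.0692  0.0121]
slice 0.69 [0.6773 0.2198 0.0031] [ 0.1942 -0.1534  0.0031]
wrist
blank_groove 0.31 [ 0.516  -0.1227  0.0189] [-0.1203  0.0573  0.0189]
stop 0.17 [0.5561 0.0047 0.0003] [-0.0003 -0.0014  0.0003]
bar_post 0.63 [ 0.582  -0.179   0.1439] [-0.1858  0.0005  0.1439]
pawl_knob 0.68 [ 0.5975 -0.2712  0.1376] [-0.2793 -0.001   0.1376]
offcut 0.72 [ 0.5147 -0.1219  0.0184] [-0.1193  0.0585  0.0184]
pencil 0.67 [ 0.6435 -0.1155  0.0184] [-0.1322 -0.0698  0.0184]
tape 0.85 [ 0.4464 -0.1498  0.0002] [-0.1367  0.1302  0.0002]
slice 0.24 [ 0.6442 -0.1111  0.0187] [-0.128  -0.0712  0.0187]
```

View pics/F.png

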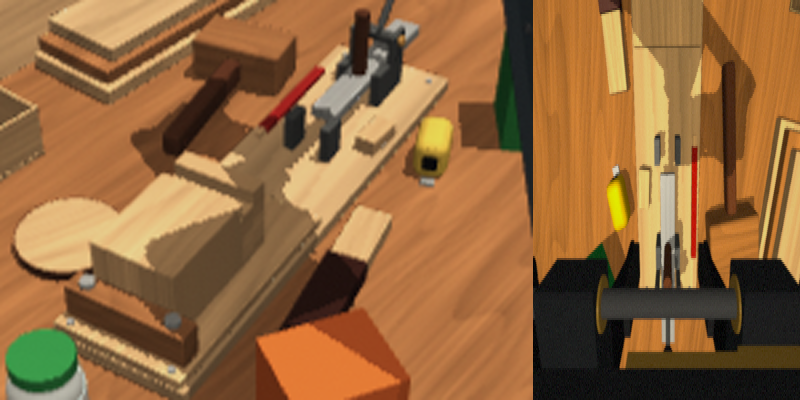

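View pics/wristF.png

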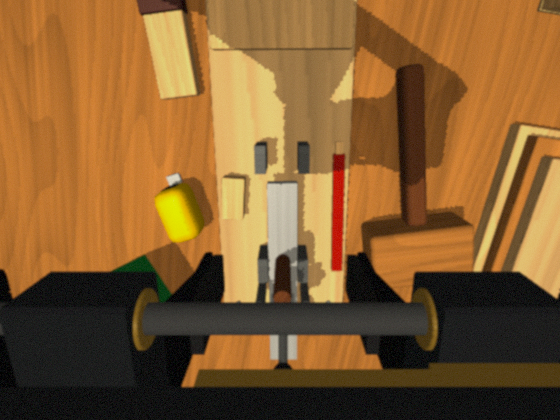

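The crop shows the blank with its groove up and its end at the stop. The pawl and bar are open and the bystanders are where they were. One last look at the stop contact from above.

Run:
```python
import cv2
a=cv2.imread('pics/topF.png');cv2.imwrite('pics/tc.png',cv2.resize(a[140:240,180:340],(800,500),interpolation=cv2.INTER_CUBIC))
```

```text
(no output)
```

View pics/tc.png

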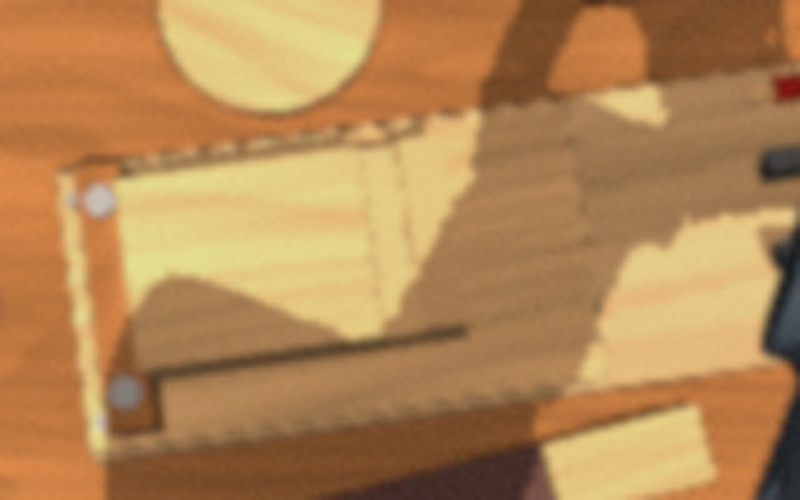

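The blank's end is flush and parallel with the stop from about (118,180) to (145,375). I'll hand in.

```bash
python3 -c "
from rig import robot
print(robot.hand_in())"
```

```text
the job is handed in; nothing more can be done
None
```

The job is handed in: the pawl is fully back, the clamp bar is about 66 mm back, and the blank lies groove-up with its top end square against the stop. The things lying around that I checked are where they were, and it took about 19 s of the 58 s allowed.

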